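# Tighten a cell cover crosswise with the T-key

### The job

Take the T-handle box key from its post and tighten the four square-headed bolts of the round cell's cover clockwise, crosswise (always going to the opposite bolt next, then the other pair): in a first pass turn each bolt only about 30 degrees, then in a second crosswise pass turn each one until it comes up against its stop. Ease off as soon as a bolt is felt to stop, do not wrench it or press hard on the cover, and turn the bolts only with the key. Finally stand the key back upright over its post, let go, and leave the other things alone.

Things in the scene. Friction and masses are not known exactly. Their poses are not given: they have to be found in the camera images.
- vessel: Fixed round metal cell, 140 mm across; the flat top of its steel cover is 50 mm above the table, with a low sight glass (44 mm across, 4 mm high) in the middle. Origin: centre of its underside. Four square-headed bolts on a circle of 45 mm radius, at 45 (bolt_1), 135 (bolt_2), 225 (bolt_3), 315 degrees (bolt_4) from its x axis, anticlockwise from above; diagonals 1-3 and 2-4
- bolt_1_head (a point): Centre of the top of the square steel head of bolt_1, 17 mm above the cover. The head is 24 mm square, its sides along this point's x and y axes (they turn with the bolt), straight up to 12 mm above the cover, then tapered to 16 mm square at the top
- bolt_2_head (a point): Centre of the top of the square steel head of bolt_2, 17 mm above the cover. The head is 24 mm square, its sides along this point's x and y axes (they turn with the bolt), straight up to 12 mm above the cover, then tapered to 16 mm square at the top
- bolt_3_head (a point): Centre of the top of the square steel head of bolt_3, 17 mm above the cover. The head is 24 mm square, its sides along this point's x and y axes (they turn with the bolt), straight up to 12 mm above the cover, then tapered to 16 mm square at the top
- bolt_4_head (a point): Centre of the top of the square steel head of bolt_4, 17 mm above the cover. The head is 24 mm square, its sides along this point's x and y axes (they turn with the bolt), straight up to 12 mm above the cover, then tapered to 16 mm square at the top
- bolt_1 (a joint): Square-headed bolt_1; its turn in rad, growing as it is tightened (clockwise from above), 0 to 0.12 at the start. Its stop (tight) lies somewhere between 0.75 and 1.06 and is different for every bolt: it can only be felt. The bolt stays where it is left; turning it takes about 0.08 N m
- bolt_2 (a joint): Square-headed bolt_2; its turn in rad, growing as it is tightened (clockwise from above), 0 to 0.12 at the start. Its stop (tight) lies somewhere between 0.75 and 1.06 and is different for every bolt: it can only be felt. The bolt stays where it is left; turning it takes about 0.08 N m
- bolt_3 (a joint): Square-headed bolt_3; its turn in rad, growing as it is tightened (clockwise from above), 0 to 0.12 at the start. Its stop (tight) lies somewhere between 0.75 and 1.06 and is different for every bolt: it can only be felt. The bolt stays where it is left; turning it takes about 0.08 N m
- bolt_4 (a joint): Square-headed bolt_4; its turn in rad, growing as it is tightened (clockwise from above), 0 to 0.12 at the start. Its stop (tight) lies somewhere between 0.75 and 1.06 and is different for every bolt: it can only be felt. The bolt stays where it is left; turning it takes about 0.08 N m
- wrench: Loose T-handle box key of dark steel, 0.25 kg, 71 mm tall, upright over the post. Origin: centre of its lower end (mouth of the socket), z up to the handle, x along the handle bar. The socket is 26 mm square inside (sides along x and y), 36 mm square outside, 18 mm deep, its mouth may reach the cover; about 0.09 rad of play on a head either way
- wrench_grip (a point): Middle of the key's T-bar, 60 mm above the socket's mouth. The bar is 90 mm long (along x), 16 mm thick (along y, to be gripped across) and 22 mm high; the shaft below it is 14 mm thick and is a torsion bar: handle and socket wind up by 0.025 rad for each 0.1 N m
- holder: Fixed grey parking block 74 x 74 x 20 mm on the table with an upright round steel post, 22 mm thick and 14 mm high, in the middle of its top. Origin: centre of its underside
- holder_seat (a point): Middle of the block's top face (foot of the post), where the key's mouth stands when it is parked
- old_gasket: Bystander: loose black rubber ring, 66 mm across, 4 mm thick, flat on the table. Origin: centre of its underside
- flat_spanner: Bystander: loose flat open-ended spanner, 150 mm long, on the table near its front edge; not the tool for this job. Origin: centre of its underside
- tape: Bystander: loose reel of tape, 52 mm across, 15 mm high, on the table. Origin: centre of its underside

How it is judged (in metres and radians):
On the way, in this order (a step that is already met when the one before it is completed fails the run):
1. first pass done: every bolt has been turned to a reading above 0.25 rad (value of joint each of bolt_1, bolt_2, bolt_3, bolt_4 above 0.25 rad), for 0.1 s.
2. second pass done: every bolt is within 0.06 rad of its stop (value of joint bolt_1 above 0.98 rad and value of joint bolt_2 above 0.81 rad and value of joint bolt_3 above 0.9 rad and value of joint bolt_4 above 0.71 rad), for 0.1 s.
At the end, for the whole second after the job is handed in: All four bolts are within 0.06 rad of their stops and the key stands released, upright (within 0.08 rad) and at rest over its post, its mouth within 4 mm of the block's top and 6 mm of the post's axis (all of step 2 and horizontal distance between wrench and holder_seat below 0.006 m and z of wrench in the frame of holder_seat below 0.004 m and angle between wrench's own z axis and vertical below 0.08 rad and linear speed of wrench below 0.02 m/s); the robot touches nothing.
It fails at once if out of cross order: two neighbouring bolts past 0.25 rad (first pass) or past 0.68 rad (second pass) while the other two are not (((value of joint each of bolt_1, bolt_2 above 0.25 rad and value of joint each of bolt_3, bolt_4 below 0.25 rad) or (value of joint each of bolt_2, bolt_3 above 0.25 rad and value of joint each of bolt_4, bolt_1 below 0.25 rad) or (value of joint each of bolt_3, bolt_4 above 0.25 rad and value of joint each of bolt_1, bolt_2 below 0.25 rad) or (value of joint each of bolt_4, bolt_1 above 0.25 rad and value of joint each of bolt_2, bolt_3 below 0.25 rad)) or ((value of joint each of bolt_1, bolt_2 above 0.68 rad and value of joint each of bolt_3, bolt_4 below 0.68 rad) or (value of joint each of bolt_2, bolt_3 above 0.68 rad and value of joint each of bolt_4, bolt_1 below 0.68 rad) or (value of joint each of bolt_3, bolt_4 above 0.68 rad and value of joint each of bolt_1, bolt_2 below 0.68 rad) or (value of joint each of bolt_4, bolt_1 above 0.68 rad and value of joint each of bolt_2, bolt_3 below 0.68 rad))).
It fails at once if a bolt turned too far in the first pass: one past 0.68 rad while another is still under 0.25 rad (value of joint any of bolt_1, bolt_2, bolt_3, bolt_4 above 0.68 rad and value of joint any of bolt_1, bolt_2, bolt_3, bolt_4 below 0.25 rad).
It fails at once if cell or bolt forced: more than 36 N between key and cell with its bolts (contact force between wrench and vessel above 36 N).
It fails at once if cell or bolts touched with the fingers (over 1 N) (contact force between the fingers and vessel above 1 N).
It fails at once if a bystander moved more than 20 mm (distance of any of old_gasket, flat_spanner, tape from where it was at the start of the episode above 0.02 m).
It also fails if it takes over 72 s, if anything falls off the work surface, if the arm or the gripper's body presses on something with over 40 N, if the wrist force passes 120 N, or if a joint passes its speed limit or range.

### The arm

A 6-joint arm with a two-finger parallel gripper is mounted at the origin on a cart in front of the work surface, level with it; the furniture and walls round the work are solid. World frame = base frame: x ahead of the robot, y to its left, z up, the work surface at z = 0. Lengths are in mm, angles in rad, forces in N, time in s.
With the tool pointing down it reaches from about 350 to 875 mm from the base axis. Payload 4.2 kg.
Tool frame: the origin (TCP) lies between the finger pads; the fingertips stand 25 mm ahead of it and the grasp point (between the pads) lies 6 mm ahead of it; z points along the fingers, y is the line along which they close (so a half turn about z gives the same grasp; the last joint's range is limited). The gripper opens to 85 mm and grips with 20 to 120 N. Pads are 22 mm wide; open, the fingers measure 114 mm over their backs; the gripper's body (76 mm by 85 mm) begins 54 mm behind the grasp point. The pads swing forward as they close: fully open they stand 13 mm farther back than shut.
Start: joints at [1.473, 0.385, 0.008, 0, -1.194, -0.259], TCP at [218.266, 585.627, 256.312] pointing down, gripper open.
Joint ranges: [-3.14, 3.14], [-1.21, 2.06], [-1.07, 1.41], [-3.16, 2.05], [-2.99, -0.16], [-3.1, 3.1]. Speed limits (rad/s): [2.79, 2.79, 3.14, 3.14, 3.14, 3.14].

### API

Orientations are given as a unit quaternion [x, y, z, w].
In Python, from bench import arm gives the robot as it stands.
- The arm moves only by the shell command python3 -m pendant 'ROWS'. ROWS is JSON, a list of rows, each a list of 7 numbers: the shift along the tool's x, y, z in m, then the turn, a rotation vector about the tool's x, y, z in degrees, then the finger opening in m, from 0 to 0.0854. In form: [[x, y, z, wx, wy, wz, fingers], ...]. A call has 1 to 12 rows; each row shifts and turns the commanded pose from where the row before left it, along the tool's axes as they then stand; what a row does not reach is not made up. A row lasts 1/10 s, in which the tool goes at most 50 mm and 8.59 degrees, less where a joint would pass 70% of its speed; a pose out of reach is approached as far as the arm can. A call is refused whole if a number of a shift passes 0.05 or a number of a turn 8.59, either way. A call with a gripper value outside its range is refused whole. The fingers move at their own pace and stop on an object; the grip force is fixed at half the most. Time passes only in rows, so rows that do not move let the fingers close. It gives the time, the measured TCP pose, the force, the opening and the grip force at its end, in the units of the state.
- arm.read_state(): the state, without advancing time (a new reading comes with each control period).
- arm.get_image(name): name is "scene" or "top"; returns a dict with "image" (420x560x3 uint8, red, green, blue), "fx", "fy", "cx", "cy" (pixels), "k1" (the pictures are not rectified: a ray, as slopes to the right and down, at radius r is drawn at 1 + k1 r^2 times it, then the intrinsics apply), "xyz" and "rotation" of the camera in the world. Camera axes: x right, y down, z forward; pixel columns grow to the right and rows downward; lengths in mm; the calibration is good to about 2 mm. A picture is of the moment at which its call begins. There is no depth.
- arm.job_done(): hands the job in; it is judged then, once.
The state is a dict: "clock": time; "joints": joint angles; "joint_vel": joint speeds; "joint_efforts": joint torques, N m; "position": TCP position; "ee_rot": TCP orientation; "contact_force": force on the tool from outside, world axes, zero at the start; "wrist_torque": the same for the moment, N m; "gripper_width": finger opening in mm; "grasp_force": force on a finger pad.
Only numpy, scipy, OpenCV 4.12 (cv2) and the standard library are available. Lean on these libraries where they do the work, as an engineer would, in place of code of your own. Each camera call takes 0.05 s, during which the arm holds its last target. There are 200 camera calls.

## Working session

There is one attempt and no reset: what is moved stays moved. The work goes in short steps, Python scripts to look and compute and a shell command to move; the robot and the scene stay as the last step left them, time stands still between calls to the robot, and variables do not carry over. Pictures are saved under pics/ and viewed, at most 10 in all, crops included, and the job is handed in when it is done.

```bash
mkdir -p pics; ls; python3 - <<'E'
from bench import arm
import cv2
for n in("top","scene"):
    d=arm.get_image(n); cv2.imwrite(f"pics/{n}0.png",d["image"][:,:,::-1])
    print({k:(v.tolist() if hasattr(v,'tolist') else v) for k,v in d.items() if k!="image"})
print(arm.read_state())
E
```

```text
pics
{'fx': 531.6856733227012, 'fy': 531.6856733227012, 'cx': 279.8895010896544, 'cy': 211.15111873918852, 'k1': -0.19827587863391882, 'xyz': [328.691296276799, -126.28160867619812, 1267.7659129254341], 'rotation': [-0.6978843476956897, 0.7120018489008405, -0.0492603701168115, 0.05986835841328062]}
{'fx': 420.05631539157747, 'fy': 420.05631539157747, 'cx': 275.0403396034923, 'cy': 208.13573537643515, 'k1': -0.04191074219150249, 'xyz': [-105.84918312358883, -853.4786968056565, 502.86805540476166], 'rotation': [0.776134114905983, -0.30963131576988195, 0.18947953617897326, -0.5155984768626836]}
{'clock': 0.1, 'joints': array([ 1.47262687e+00,  3.85467082e-01,  6.75866486e-03, -4.42418314e-04,
       -1.19399608e+00, -2.58558951e-01]), 'joint_vel': array([ 0.00044424, -0.00211714,  0.00424688,  0.00322566,  0.00057274,
       -0.0006425 ]), 'joint_efforts': array([-1.90388027e-04, -3.93318450e+01,  1.88929832e+01,  4.19787437e+00,
       -2.57752472e-03,  9.32815425e-06]), 'position': array([218.09495783, 585.20560505, 255.33591851]), 'ee_rot': array([ 9.84120285e-01, -1.77500176e-01, -1.28521320e-04,  9.67491403e-04]), 'contact_force': array([ 0.49795894, -0.13390258, -0.40080706]), 'wrist_torque': array([-0.00773592,  0.0025527 , -0.01083007]), 'grasp_force': 0.0, 'gripper_width': 85.07044466674144}
```

View pics/top0.png

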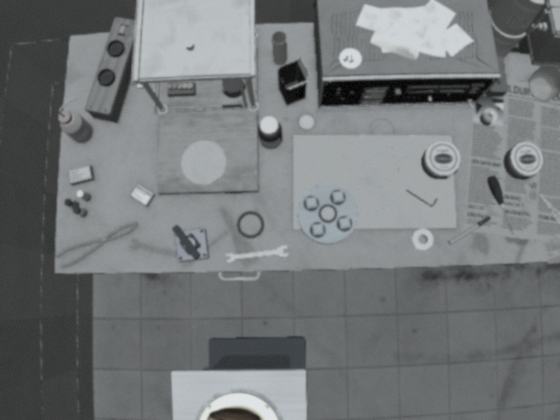

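View pics/scene0.png

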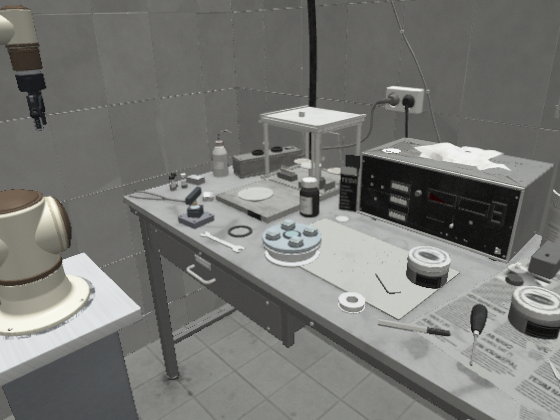

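The top view shows the cell near (328,213), the key on its holder near (190,242), the gasket at (250,224), the spanner at (257,254) and the tape at (423,239). I'll enlarge the cell and the key.

```bash
cat > h.py <<'E'
import numpy as np, cv2
from bench import arm
from scipy.spatial.transform import Rotation as R
def KD(d): return np.array([[d["fx"],0,d["cx"]],[0,d["fy"],d["cy"]],[0,0,1]]),np.array([d["k1"],0,0,0.])
def w(d,px,z):
    K,D=KD(d); n=cv2.undistortPoints(np.array([[px]],float),K,D)[0,0]
    q=np.array(d["rotation"]); r=(R.from_quat(q) if q.size==4 else R.from_matrix(q)).apply([*n,1])
    p=np.array(d["xyz"]); return p+r*(z-p[2])/r[2]
def proj(d,P):
    K,D=KD(d); r=R.from_quat(d["rotation"]).inv()
    return cv2.projectPoints(np.array(P,float),r.as_rotvec(),r.apply(-np.array(d["xyz"])),K,D)[0][:,0]
E
python3 - <<'E'
from h import *
d=arm.get_image("top"); im=d["image"][:,:,::-1]
a=cv2.resize(im[178:248,293:363],None,fx=8,fy=8,interpolation=cv2.INTER_CUBIC)
b=cv2.resize(im[220:268,165:213],None,fx=10,fy=10,interpolation=cv2.INTER_CUBIC)
cv2.imwrite("pics/a.png",a); cv2.imwrite("pics/b.png",b)
print(w(d,(328,213),50),w(d,(192,244),20))
E
```

```text
[ 511.80826255 -221.14043365   50.        ] [448.73876332 100.76751663  20.        ]
```

View pics/a.png

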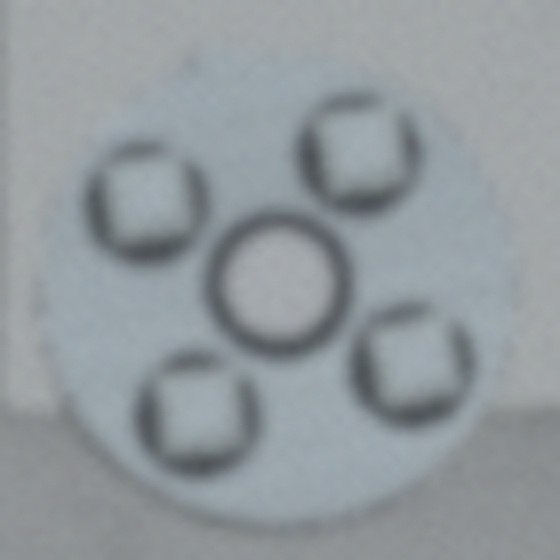

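View pics/b.png

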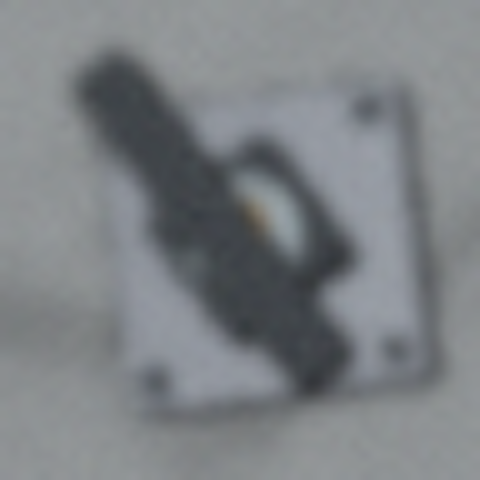

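Crop a: bolt tops at about (360,153), (148,203), (412,362) and (198,412), glass centre (280,283). Crop b: bar from (100,68) to (327,372), block top corners (410,88), (435,375) and (140,410).

```bash
python3 - <<'E'
from h import *
ims=[]
for i in range(6):
    d=arm.get_image("top"); ims.append(d["image"].astype(np.float32).mean(2))
im=np.mean(ims,0); np.save("top.npy",im)
A=lambda u,v:(293+(u+.5)/8-.5,178+(v+.5)/8-.5)
B=lambda u,v:(165+(u+.5)/10-.5,220+(v+.5)/10-.5)
print("glass",w(d,A(280,283),54)[:2])
bs=np.array([w(d,A(*p),65)[:2] for p in [(360,153),(148,203),(198,412),(412,362)]])
c=bs.mean(0);print("bolts",bs.round(1),"c",c, np.hypot(*(bs-c).T), np.degrees(np.arctan2(*(bs-c).T[::-1])))
print("bar",[w(d,B(*p),71)[:2].round(1) for p in [(100,68),(327,372)]])
print("block",[w(d,B(*p),20)[:2].round(1) for p in [(410,88),(435,375),(140,410)]])
# rectified patches at 0.25mm/px: orientation by 4th harmonic
for z in (60,):
  for b in bs:
    g=np.mgrid[-20:20.1:.5,-20:20.1:.5]; X=g[0]+b[0];Y=g[1]+b[1]
    uv=proj(d,np.stack([X.ravel(),Y.ravel(),np.full(X.size,z)],1)).astype(np.float32)
    P=cv2.remap(im,uv[:,0].reshape(X.shape),uv[:,1].reshape(X.shape),cv2.INTER_CUBIC)
    P=cv2.GaussianBlur(P,(0,0),1.5); gx,gy=np.gradient(P)
    for rr in (13,15,17):
        m=np.exp(-(np.hypot(*g)/rr)**6); G=gx+1j*gy
        S=(m*np.abs(G)**-2*G**4).sum(); print(rr,round(np.degrees(np.angle(S))/4,1),round(abs(S)/(m*abs(G)**2).sum(),2),end=" | ")
    print()
# scene for cross check
d2=arm.get_image("scene"); i2=d2["image"][:,:,::-1]
cv2.imwrite("pics/c.png",np.hstack([cv2.resize(i2[165:235,170:230],None,fx=6,fy=6,interpolation=2),cv2.resize(i2[210:270,255:330],None,fx=5,fy=7,interpolation=2)]))
E
```

```text
glass [ 511.37436939 -219.82144917]
bolts [[ 547.  -243.3]
 [ 533.7 -181.8]
 [ 473.1 -194.4]
 [ 486.1 -256. ]] c [ 509.98559111 -218.88293601] [44.35246759 44.00525275 44.28019857 44.14648584] [ -33.36484465   57.34850367  146.45130702 -122.74787554]
bar [array([485.1, 132.3]), array([414.6,  79.4])]
block [array([485.6,  68.3]), array([417.2,  62.3]), array([409.8, 133.1])]
13 8.3 0.8 | 15 8.5 0.71 | 17 8.7 0.59 | 
13 8.3 0.82 | 15 8.4 0.74 | 17 8.5 0.62 | 
13 5.3 0.81 | 15 5.3 0.72 | 17 5.5 0.6 | 
13 10.9 0.81 | 15 10.6 0.72 | 17 10.4 0.6 |
```

View pics/c.png

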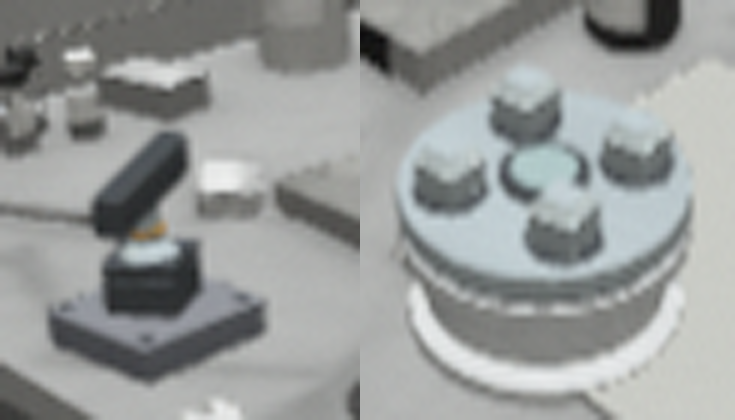

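```bash
cat > fit.py <<'E'
from h import *
from scipy.optimize import minimize
def box(cx,cy,yaw,lx,ly,z0,z1,tx=0,ty=0):
    P=np.array([[sx*lx/2,sy*ly/2,z] for sx in(-1,1) for sy in(-1,1) for z in(z0,z1)])
    P=R.from_euler('z',yaw,degrees=True).apply(P)+[cx,cy,0]
    return P
def mask(d,hulls,ox,oy,sh,S=8):
    m=np.zeros((sh[0]*S,sh[1]*S),np.uint8)
    for P in hulls:
        uv=((proj(d,P)-[ox,oy]+.5)*S).astype(np.float32)
        cv2.fillConvexPoly(m,np.round(cv2.convexHull(uv)).astype(int),255)
    return cv2.resize(m,(sh[1],sh[0]),interpolation=cv2.INTER_AREA)/255.
def fit(d,I,roi,model,p0,steps):
    x0,y0,x1,y1=roi; I=I[y0:y1,x0:x1]
    def cost(p):
        m=cv2.GaussianBlur(mask(d,model(p),x0,y0,I.shape),(0,0),.7)
        A=np.stack([m.ravel(),np.ones(m.size)],1); r=np.linalg.lstsq(A,I.ravel(),rcond=None)[1]
        return r[0]/((I-I.mean())**2).sum()
    sim=np.array([p0]+[np.array(p0)+np.eye(len(p0))[i]*steps[i] for i in range(len(p0))])
    r=minimize(cost,p0,method='Nelder-Mead',options=dict(initial_simplex=sim,xatol=.05,fatol=1e-5)); return r.x.round(2),round(r.fun,3)
E
python3 - <<'E'
from fit import *
key=lambda p:[box(p[0],p[1],p[2],90,16,69,91),box(p[0],p[1],p[2],36,36,20,40)]
barT=lambda p:[box(p[0],p[1],p[2],90,16,69,91)]
d=arm.get_image("top"); im=np.load("top.npy")
d2=arm.get_image("scene"); i2=d2["image"].astype(float).mean(2)
P=[449,103,37]
print(fit(d,im,(172,222,202,262),key,P,[4,4,4]))
dark=np.clip(i2,0,95)
print(fit(d2,i2,(181,183,206,220),key,P,[4,4,4]), fit(d2,dark,(181,183,206,220),key,P,[4,4,4]))
blk=lambda p:[box(p[0],p[1],p[2],74,74,0,20)]
I=im.copy(); k=mask(d,key([450,103,37]),0,0,im.shape)
# block: bright vs table, ignoring key by filling with block brightness
I[k>.02]=np.median(im[238:242,200:206]);print(fit(d,I,(168,220,216,268),blk,[448,101,-5],[4,4,4]))
print(fit(d,I,(168,220,216,268),lambda p:[box(p[0],p[1],p[2],74,74,19.9,20)],[448,101,-5],[4,4,4]))
q=np.percentile(im[238:242,200:206],50); print(q, im[225:230,168:172].mean())
E
```

```text
(array([448.05, 103.84,  36.79]), np.float64(0.19))
(array([449.03, 102.18,  39.84]), np.float64(0.379)) (array([450.31, 104.04,  40.61]), np.float64(0.447))
(array([465.86, 121.29, -43.96]), np.float64(0.83))
(array([463.73, 117.9 , -46.6 ]), np.float64(0.837))
155.08334 146.6639
```

The key stands at about (448,103) with yaw about 37°. The cell centre is at (510,-219) with yaw about 11.9°. The heads sit at yaws 8.4, 8.4, 5.4 and 10.7°, which agrees with start readings of 0 to 0.12. Moving over the key.

```bash
python3 -m pendant '[[0.032,0.031,0,0,0,0,0.085],[0.032,0.031,0,0,0,0,0.085],[0.032,0.031,0,0,0,0,0.085],[0.032,0.031,0,0,0,0,0.085],[0.032,0.031,0,0,0,0,0.085],[0.032,0.031,0,0,0,0,0.085],[0.032,0.031,0,0,0,0,0.085],[0.032,0.031,0,0,0,0,0.085],[0.032,0.031,0,0,0,0,0.085],[0.032,0.031,0,0,0,0,0.085],[0.032,0.031,0,0,0,0,0.085],[0.032,0.031,0,0,0,0,0.085]]' 
python3 -m pendant '[[0,0,0,0,0,-8.2,0.085],[0,0,0,0,0,-8.2,0.085],[0,0,0,0,0,-8.2,0.085],[0,0,0,0,0,-8.2,0.085],[0,0,0,0,0,-8.2,0.085],[0,0,0,0,0,-8.2,0.085],[0,0,0,0,0,-8.2,0.085],[0,0,0,0,0,0,0.085]]'
cat > st.py <<'E'
from h import *
import sys
s=arm.read_state(); r=R.from_quat(s["ee_rot"]); M=r.as_matrix(); yaw=np.degrees(np.arctan2(M[1,0],M[0,0]))
print("t",round(s["clock"],2),"pos",s["position"].round(1),"yaw",round(yaw,2),"tilt",np.degrees(M[:2,2]).round(2),"F",s["contact_force"].round(1),"T",s["wrist_torque"].round(3),"w",round(s["gripper_width"],1),"g",round(s["grasp_force"],1),"j6",s["joints"][5].round(2))
if len(sys.argv)>1:  # target x y z yaw -> shift in tool axes (mm), turn
    x=[float(a) for a in sys.argv[1:]]
    print("shift",(M.T@(np.array(x[:3])-s["position"])).round(1),"wz",round(-(x[3]-yaw),1))
E
python3 st.py 448 103 86 37
```

```text
clock: 1.8
position: [448.6, 101.2, 256.8]
ee_rot: [0.984, -0.177, 0.001, -0.0]
contact_force: [0.9, 0.3, 0.3]
gripper_width: 84.7
grasp_force: 0.0
clock: 2.6
position: [448.1, 102.9, 256.5]
ee_rot: [0.948, 0.317, 0.0, -0.0]
contact_force: [1.0, 0.0, -0.3]
gripper_width: 84.7
grasp_force: 0.0
t 2.6 pos [448.1 102.9 256.5] yaw 36.94 tilt [0.02 0.01] F [ 1.   0.  -0.3] T [-0.054  0.005 -0.006] w 84.7 g 0.0 j6 1.63
shift [-1.000e-01 -1.000e-01  1.705e+02] wz -0.1
```

```bash
python3 -m pendant '[[0,0,0.04,0,0,0,0.085],[0,0,0.04,0,0,0,0.085],[0,0,0.04,0,0,0,0.085],[0,0,0.03,0,0,0,0.085],[0,0,0.015,0,0,0,0.06],[0,0,0.005,0,0,0,0.04],[0,0,0,0,0,0,0.03],[0,0,0,0,0,0,0.02],[0,0,0,0,0,0,0.01],[0,0,0,0,0,0,0.005],[0,0,0,0,0,0,0],[0,0,0,0,0,0,0]]'; python3 st.py
```

```text
clock: 3.8
position: [448.9, 103.4, 87.4]
ee_rot: [0.948, 0.317, 0.001, -0.0]
contact_force: [-0.8, -0.0, 6.4]
gripper_width: 15.3
grasp_force: 62.2
t 3.8 pos [448.9 103.4  87.4] yaw 36.98 tilt [0.13 0.06] F [-0.8 -0.   6.4] T [ 0.197  0.198 -0.005] w 15.3 g 62.2 j6 1.63
```

```bash
python3 -m pendant '[[0,0,-0.01,0,0,0,0],[0,0,-0.02,0,0,0,0],[0,0,-0.025,0,0,0,0],[0,0,-0.025,0,0,0,0],[0,0,0,0,0,0,0],[0,0,0,0,0,0,0]]'; python3 st.py 548.2 -243.8 165 8.4; python3 - <<'E'
from fit import *
s=arm.read_state();p=s["position"];z=p[2]-67.4
key=lambda q:[box(q[0],q[1],q[2],36,36,z,z+20)]
d=arm.get_image("top");d2=arm.get_image("scene");i=d2["image"][:,:,::-1]
cv2.imwrite("pics/d.png",np.hstack([cv2.resize(d["image"][200:270,160:230,::-1],None,fx=5,fy=5),cv2.resize(i[150:220,165:235],None,fx=5,fy=5)]))
E
```

```text
clock: 4.4
position: [447.4, 102.7, 166.1]
ee_rot: [0.949, 0.317, -0.0, -0.0]
contact_force: [-1.0, -0.0, -3.0]
gripper_width: 15.0
grasp_force: 61.3
t 4.4 pos [447.4 102.7 166.1] yaw 36.91 tilt [-0.04  0.03] F [-1. -0. -3.] T [-0.019  0.032  0.011] w 15.0 g 61.3 j6 1.64
shift [-127.5  337.6    0.8] wz 28.5
```

View pics/d.png

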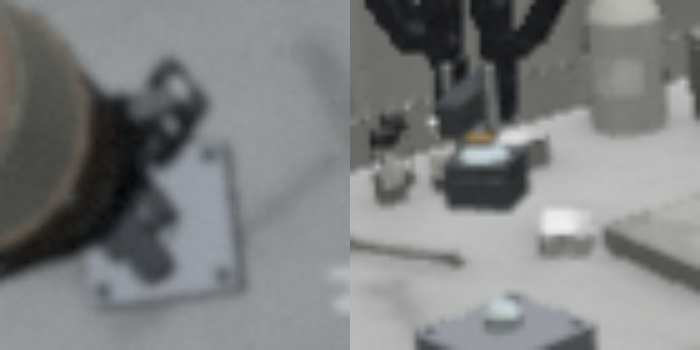

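The key hangs upright in the gripper (about 3 N). The post, now bare, shows at crop (503,308), which is scene pixel (195.6,211.6). Moving over the first bolt.

```bash
python3 -m pendant '[[-0.016,0.0422,0,0,0,0,0],[-0.016,0.0422,0,0,0,0,0],[-0.016,0.0422,0,0,0,0,0],[-0.016,0.0422,0,0,0,0,0],[-0.016,0.0422,0,0,0,0,0],[-0.016,0.0422,0,0,0,0,0],[-0.016,0.0422,0,0,0,0,0],[-0.016,0.0422,0,0,0,0,0],[0,0,0,0,0,7.1,0],[0,0,0,0,0,7.1,0],[0,0,0,0,0,7.1,0],[0,0,0,0,0,7.1,0]]'; python3 -m pendant '[[0,0,0.01,0,0,0,0],[0,0,0,0,0,0,0]]'; python3 st.py 548.2 -243.8 135 8.4;  python3 - <<'E'
from fit import *
s=arm.read_state();p=s["position"];z=p[2]-67.4
d=arm.get_image("top");d2=arm.get_image("scene");i=d2["image"][:,:,::-1]
print("post",w(d2,(195.6,211.6),34))
a=cv2.resize(d["image"][170:250,290:370,::-1],None,fx=5,fy=5);b=cv2.resize(i[190:270,255:335],None,fx=5,fy=5)
# expected outline of socket mouth at TCP, and of bolt A
for D,im,ox,oy in((d,a,290,170),(d2,b,255,190)):
    for P,c in((box(p[0],p[1],8.4,36,36,z,z),(0,0,255)),(box(548.2,-243.8,8.4,24,24,50,62),(0,255,0)),(box(472.8,-194.6,5.4,24,24,50,62),(0,255,0)),(box(485.9,-256.9,10.7,24,24,50,62),(0,255,0)),(box(535.1,-181.5,8.4,24,24,50,62),(0,255,0))):
        cv2.polylines(im,[cv2.convexHull((((proj(D,P)-[ox,oy]+.5)*5)).astype(np.float32)).astype(int)],True,c,1)
cv2.imwrite("pics/e.png",np.hstack([a,b]))
E
```

```text
clock: 5.7
position: [547.7, -243.8, 163.8]
ee_rot: [0.997, 0.072, -0.002, -0.001]
contact_force: [-0.4, -0.3, -1.9]
gripper_width: 15.0
grasp_force: 61.2
clock: 5.9
position: [547.1, -243.3, 153.0]
ee_rot: [0.997, 0.076, -0.003, -0.001]
contact_force: [-0.1, 0.4, -2.5]
gripper_width: 15.2
grasp_force: 61.2
t 5.9 pos [ 547.1 -243.3  153. ] yaw 8.67 tilt [-0.35  0.11] F [-0.1  0.4 -2.5] T [0.036 0.142 0.025] w 15.2 g 61.2 j6 1.87
shift [ 1.1  0.8 18. ] wz 0.3
post [447.84802596  96.1370099   34.        ]
```

View pics/e.png

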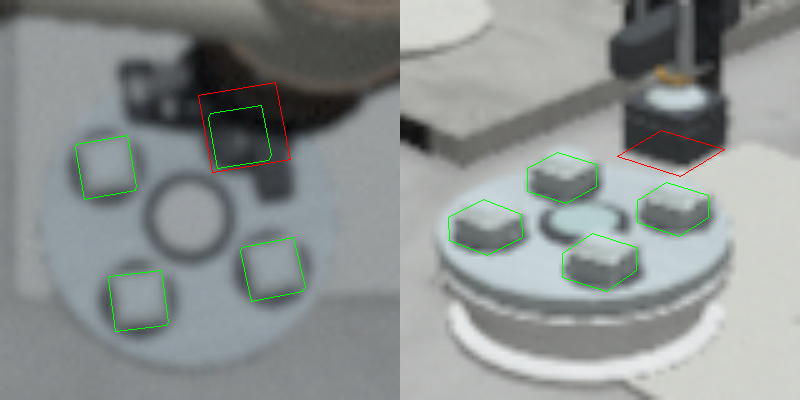

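The bolt outlines fit in both views. In the scene view the socket's mouth (corners about (625,145), (685,170), (728,148)) lies slightly right of and above the prediction, so I'll fit the offset.

```bash
python3 - <<'E'
from fit import *
from scipy.optimize import least_squares
s=arm.read_state();p=s["position"]
d2=arm.get_image("scene");I=d2["image"].astype(float).mean(2)
# socket silhouette: dark body against light cover/background, lower part only
roi=(375-0-0,0,0,0)
x0,y0,x1,y1=374,205,406,228
x0,x1=255+212//5,255+345//5; y0,y1=190+112//5,190+185//5
print(x0,y0,x1,y1)
for zz in (0,-1.5,1.5):
    z=p[2]-67.4+zz
    m=lambda q:[box(p[0]+q[0],p[1]+q[1],8.6,36,36,z,z+20)]
    print(zz,fit(d2,np.clip(I,40,160),(298,213,325,228),m,[0,0],[3,3]))
z=p[2]-67.4
m=lambda q:[box(p[0]+q[0],p[1]+q[0]*np.tan(np.radians(8.6)),8.6,36,36,z+q[1],z+20)]
print(fit(d2,np.clip(I,40,160),(298,213,325,228),m,[0,0],[3,3]))
E
```

```text
297 212 324 227
0 (array([5.86, 3.12]), np.float64(0.027))
-1.5 (array([8.13, 5.26]), np.float64(0.025))
1.5 (array([3.45, 1.01]), np.float64(0.028))
(array([3.26, 1.8 ]), np.float64(0.029))
```

```bash
python3 -m pendant '[[-0.0006,0.0008,0.015,0,0,0,0],[0,0,0.004,0,0,0,0],[0,0,0.003,0,0,0,0],[0,0,0,0,0,0,0]]'; python3 st.py; python3 -m pendant '[[0,0,0.003,0,0,0,0],[0,0,0,0,0,0,0]]'; python3 st.py 546.6 -244 119 8.4
```

```text
clock: 6.45
position: [548.3, -244.7, 134.2]
ee_rot: [0.997, 0.075, -0.0, -0.0]
contact_force: [0.2, 0.5, -2.7]
gripper_width: 14.9
grasp_force: 61.2
t 6.45 pos [ 548.3 -244.7  134.2] yaw 8.58 tilt [-0.02 -0.  ] F [ 0.2  0.5 -2.7] T [-0.046 -0.033 -0.051] w 14.9 g 61.2 j6 1.87
clock: 6.65
position: [548.4, -244.6, 131.3]
ee_rot: [0.997, 0.075, 0.0, -0.0]
contact_force: [-0.3, -0.0, -2.5]
gripper_width: 14.9
grasp_force: 61.2
t 6.65 pos [ 548.4 -244.6  131.3] yaw 8.56 tilt [0. 0.] F [-0.3 -0.  -2.5] T [-0.047  0.029  0.069] w 14.9 g 61.2 j6 1.87
shift [-1.7 -0.9 12.3] wz 0.2
```

```bash
python3 -m pendant '[[-0.0017,-0.0007,0.002,0,0,0,0],[0,0,0.002,0,0,0,0],[0,0,0,0,0,0,0]]'; python3 st.py; python3 -m pendant '[[0,0,0.002,0,0,0,0],[0,0,0.002,0,0,0,0],[0,0,0,0,0,0,0]]'; python3 st.py 546.6 -244 119 8.4
```

```text
clock: 6.95
position: [547.0, -244.2, 127.4]
ee_rot: [0.997, 0.075, 0.001, 0.0]
contact_force: [1.0, 1.6, -3.4]
gripper_width: 15.0
grasp_force: 61.2
t 6.95 pos [ 547.  -244.2  127.4] yaw 8.56 tilt [ 0.07 -0.01] F [ 1.   1.6 -3.4] T [-0.021 -0.355 -0.047] w 15.0 g 61.2 j6 1.87
clock: 7.25
position: [546.9, -244.2, 123.1]
ee_rot: [0.997, 0.075, 0.0, 0.0]
contact_force: [2.4, -0.2, -3.6]
gripper_width: 15.3
grasp_force: 61.2
t 7.25 pos [ 546.9 -244.2  123.1] yaw 8.56 tilt [ 0.04 -0.  ] F [ 2.4 -0.2 -3.6] T [-0.092 -0.666 -0.011] w 15.3 g 61.2 j6 1.87
shift [-0.3 -0.3  4.1] wz 0.2
```

```bash
python3 -m pendant '[[0.0006,0,0.002,0,0,0,0],[0,0,0.002,0,0,0,0],[0,0,0,0,0,0,0]]'; python3 st.py;  python3 -m pendant '[[0,0,0,0,0,4,0],[0,0,0,0,0,4,0],[0,0,0,0,0,0,0]]'; python3 st.py
```

```text
clock: 7.55
position: [547.3, -244.3, 120.1]
ee_rot: [0.997, 0.075, 0.0, 0.0]
contact_force: [0.4, 0.7, 4.3]
gripper_width: 15.3
grasp_force: 62.2
t 7.55 pos [ 547.3 -244.3  120.1] yaw 8.58 tilt [ 0.   -0.03] F [0.4 0.7 4.3] T [ 0.311  0.251 -0.019] w 15.3 g 62.2 j6 1.87
clock: 7.85
position: [547.8, -244.0, 120.0]
ee_rot: [1.0, 0.005, 0.001, 0.0]
contact_force: [0.9, 2.0, 1.5]
gripper_width: 15.1
grasp_force: 62.1
t 7.85 pos [ 547.8 -244.   120. ] yaw 0.6 tilt [ 0.1  -0.01] F [0.9 2.  1.5] T [ 0.652 -0.246  0.071] w 15.1 g 62.1 j6 1.73
```

```bash
python3 -m pendant '[[0,0,-0.001,0,0,4,0],[0,0,0,0,0,6,0],[0,0,0,0,0,6,0],[0,0,0,0,0,6,0],[0,0,0,0,0,0,0]]'; python3 st.py
```

```text
clock: 8.35
position: [547.6, -243.4, 120.1]
ee_rot: [0.983, -0.185, 0.0, -0.001]
contact_force: [2.3, 3.6, -1.0]
gripper_width: 15.3
grasp_force: 61.7
t 8.35 pos [ 547.6 -243.4  120.1] yaw -21.35 tilt [0.06 0.05] F [ 2.3  3.6 -1. ] T [ 1.337 -0.714  0.102] w 15.3 g 61.7 j6 1.35
```

```bash
python3 -m pendant '[[0,0,0,0,0,-6,0],[0,0,-0.01,0,0,0,0],[0,0,-0.02,0,0,0,0],[0,0,0,0,0,-7,0],[0,0,0,0,0,-7,0],[0,0,0,0,0,-6.8,0],[-0.0354,-0.0276,0,0,0,0,0],[-0.0354,-0.0276,0,0,0,0,0],[0,0,0,0,0,0,0],[0,0,0,0,0,0,0]]'; python3 st.py 471.9 -195.1 131 5.4
```

```text
clock: 9.35
position: [470.2, -195.8, 151.0]
ee_rot: [0.999, 0.047, -0.0, 0.0]
contact_force: [0.4, -0.8, -1.8]
gripper_width: 15.4
grasp_force: 61.3
t 9.35 pos [ 470.2 -195.8  151. ] yaw 5.39 tilt [-0.05 -0.03] F [ 0.4 -0.8 -1.8] T [-0.092 -0.11   0.013] w 15.4 g 61.3 j6 1.74
shift [ 1.7 -0.5 20. ] wz -0.0
```

```bash
python3 -m pendant '[[0.0017,-0.0005,0.015,0,0,0,0],[0,0,0.006,0,0,0,0],[0,0,0.003,0,0,0,0],[0,0,0,0,0,0,0]]'; python3 st.py; python3 -m pendant '[[0,0,0.003,0,0,0,0],[0,0,0,0,0,0,0]]'; python3 st.py 471.9 -195.1 121 5.4
```

```text
clock: 9.75
position: [473.3, -195.5, 125.9]
ee_rot: [0.999, 0.047, -0.001, -0.0]
contact_force: [0.5, 0.1, -1.5]
gripper_width: 14.8
grasp_force: 61.2
t 9.75 pos [ 473.3 -195.5  125.9] yaw 5.33 tilt [-0.07 -0.  ] F [ 0.5  0.1 -1.5] T [-0.015  0.04  -0.005] w 14.8 g 61.2 j6 1.74
clock: 9.95
position: [473.2, -195.2, 123.2]
ee_rot: [0.999, 0.047, -0.0, -0.0]
contact_force: [-0.3, 1.1, -2.8]
gripper_width: 15.3
grasp_force: 61.2
t 9.95 pos [ 473.2 -195.2  123.2] yaw 5.35 tilt [-0.01  0.  ] F [-0.3  1.1 -2.8] T [0.068 0.045 0.033] w 15.3 g 61.2 j6 1.74
shift [-1.3 -0.2  2.2] wz -0.1
```

```bash
python3 -m pendant '[[0,0,0.002,0,0,0,0],[0,0,0,0,0,7,0],[0,0,0,0,0,5,0],[0,0,0,0,0,0,0]]'; python3 st.py; python3 -m pendant '[[0,0,0,0,0,5,0],[0,0,0,0,0,5.2,0],[0,0,0,0,0,5,0],[0,0,0,0,0,0,0]]'; python3 st.py
```

```text
clock: 10.35
position: [472.7, -194.6, 121.1]
ee_rot: [0.998, -0.058, -0.0, -0.0]
contact_force: [-1.5, 3.9, -1.6]
gripper_width: 14.7
grasp_force: 61.4
t 10.35 pos [ 472.7 -194.6  121.1] yaw -6.64 tilt [-0.05  0.05] F [-1.5  3.9 -1.6] T [0.998 0.262 0.074] w 14.7 g 61.4 j6 1.53
clock: 10.75
position: [472.7, -194.3, 121.1]
ee_rot: [0.982, -0.189, -0.001, -0.001]
contact_force: [-0.2, 4.5, -1.9]
gripper_width: 15.0
grasp_force: 61.5
t 10.75 pos [ 472.7 -194.3  121.1] yaw -21.81 tilt [-0.05  0.08] F [-0.2  4.5 -1.9] T [1.551 0.278 0.043] w 15.0 g 61.5 j6 1.26
```

```bash
python3 -m pendant '[[0,0,0,0,0,-6,0],[0,0,-0.01,0,0,0,0],[0,0,-0.02,0,0,0,0],[0,0,0,0,0,-8.1,0],[0,0,0,0,0,-8.1,0],[0,0,0,0,0,-8,0],[0.0314,-0.0021,0,0,0,0,0],[0.0314,-0.0021,0,0,0,0,0],[0,0,0,0,0,0,0],[0,0,0.012,0,0,0,0],[0,0,0.004,0,0,0,0],[0,0,0,0,0,0,0]]'; python3 st.py 534.7 -181.9 131 8.4
```

```text
clock: 11.95
position: [532.9, -182.0, 134.1]
ee_rot: [0.997, 0.072, -0.002, -0.0]
contact_force: [-0.3, -0.2, -1.7]
gripper_width: 15.1
grasp_force: 61.2
t 11.95 pos [ 532.9 -182.   134.1] yaw 8.31 tilt [-0.2   0.02] F [-0.3 -0.2 -1.7] T [-0.005  0.046  0.035] w 15.1 g 61.2 j6 1.76
shift [1.8 0.2 3.1] wz -0.1
```

```bash
python3 -m pendant '[[0.0008,0,0.003,0,0,0,0],[0,0,0.002,0,0,0,0],[0,0,0,0,0,0,0]]'; python3 st.py;  python3 -m pendant '[[0,0,0.003,0,0,0,0],[0,0,0.002,0,0,0,0],[0,0,0,0,0,0,0]]'; python3 st.py 534.7 -181.9 121 8.4
```

```text
clock: 12.25
position: [535.2, -181.8, 130.1]
ee_rot: [0.997, 0.073, -0.0, -0.0]
contact_force: [-0.4, -1.0, -2.6]
gripper_width: 15.2
grasp_force: 61.2
t 12.25 pos [ 535.2 -181.8  130.1] yaw 8.34 tilt [-0.02  0.  ] F [-0.4 -1.  -2.6] T [0.014 0.011 0.001] w 15.2 g 61.2 j6 1.76
clock: 12.55
position: [535.2, -181.7, 124.9]
ee_rot: [0.997, 0.073, -0.0, -0.0]
contact_force: [-0.1, -0.3, -2.6]
gripper_width: 14.8
grasp_force: 61.2
t 12.55 pos [ 535.2 -181.7  124.9] yaw 8.35 tilt [-0.04  0.01] F [-0.1 -0.3 -2.6] T [0.002 0.019 0.054] w 14.8 g 61.2 j6 1.76
shift [-0.5  0.1  3.9] wz -0.0
```

```bash
python3 -m pendant '[[0,0,0.0035,0,0,0,0],[0,0,0,0,0,8,0],[0,0,0,0,0,5,0],[0,0,0,0,0,0,0]]'; python3 st.py; python3 -m pendant '[[0,0,0,0,0,6,0],[0,0,0,0,0,6,0],[0,0,0,0,0,5.2,0],[0,0,0,0,0,0,0]]'; python3 st.py
```

```text
clock: 12.95
position: [535.0, -181.4, 121.2]
ee_rot: [0.999, -0.04, -0.001, -0.0]
contact_force: [0.1, 1.0, -4.1]
gripper_width: 15.2
grasp_force: 61.1
t 12.95 pos [ 535.  -181.4  121.2] yaw -4.63 tilt [-0.07  0.03] F [ 0.1  1.  -4.1] T [0.372 0.154 0.093] w 15.2 g 61.1 j6 1.53
clock: 13.35
position: [535.0, -181.1, 121.3]
ee_rot: [0.982, -0.189, -0.001, -0.0]
contact_force: [-0.1, 3.6, -3.3]
gripper_width: 15.2
grasp_force: 61.1
t 13.35 pos [ 535.  -181.1  121.3] yaw -21.74 tilt [-0.07  0.06] F [-0.1  3.6 -3.3] T [1.162 0.163 0.063] w 15.2 g 61.1 j6 1.23
```

```bash
python3 -m pendant '[[0,0,0,0,0,-6.9,0],[0,0,-0.01,0,0,0,0],[0,0,-0.02,0,0,0,0],[0,0,0,0,0,-8.5,0],[0,0,0,0,0,-8.5,0],[0,0,0,0,0,-8.5,0],[-0.0314,0.0325,0,0,0,0,0],[-0.0314,0.0325,0,0,0,0,0],[0,0,0,0,0,0,0],[0,0,0.012,0,0,0,0],[0,0,0.004,0,0,0,0],[0,0,0,0,0,0,0]]'; python3 st.py 485.5 -257.2 131 10.7;python3 -m pendant '[[0,0,0.003,0,0,0,0],[0,0,0,0,0,0,0]]'; python3 st.py 485.5 -257.2 131 10.7
```

```text
clock: 14.55
position: [485.5, -256.4, 134.7]
ee_rot: [0.996, 0.092, -0.001, -0.0]
contact_force: [0.3, 0.3, -2.7]
gripper_width: 14.7
grasp_force: 61.2
t 14.55 pos [ 485.5 -256.4  134.7] yaw 10.61 tilt [-0.12  0.03] F [ 0.3  0.3 -2.7] T [-0.04  -0.032 -0.027] w 14.7 g 61.2 j6 1.95
shift [-0.2  0.8  3.7] wz -0.1
clock: 14.75
position: [486.0, -256.5, 132.4]
ee_rot: [0.996, 0.093, -0.0, -0.0]
contact_force: [-0.1, -0.3, -2.1]
gripper_width: 15.0
grasp_force: 61.2
t 14.75 pos [ 486.  -256.5  132.4] yaw 10.62 tilt [-0.04  0.01] F [-0.1 -0.3 -2.1] T [ 0.009  0.008 -0.061] w 15.0 g 61.2 j6 1.95
shift [-0.6  0.6  1.4] wz -0.1
```

```bash
python3 -m pendant '[[-0.0004,0.0004,0.004,0,0,0,0],[0,0,0.003,0,0,0,0],[0,0,0,0,0,0,0]]'; python3 st.py; python3 -m pendant '[[0,0,0.004,0,0,0,0],[0,0,0,0,0,8,0],[0,0,0,0,0,6,0],[0,0,0,0,0,0,0]]'; python3 st.py
```

```text
clock: 15.05
position: [485.0, -257.4, 125.2]
ee_rot: [0.996, 0.092, -0.001, -0.0]
contact_force: [-0.5, -0.2, -2.9]
gripper_width: 15.2
grasp_force: 61.2
t 15.05 pos [ 485.  -257.4  125.2] yaw 10.56 tilt [-0.06  0.02] F [-0.5 -0.2 -2.9] T [-0.003  0.07  -0.002] w 15.2 g 61.2 j6 1.95
clock: 15.45
position: [485.5, -257.0, 121.3]
ee_rot: [1.0, -0.03, 0.0, -0.0]
contact_force: [1.1, 2.5, -4.3]
gripper_width: 15.3
grasp_force: 61.1
t 15.45 pos [ 485.5 -257.   121.3] yaw -3.44 tilt [0.01 0.05] F [ 1.1  2.5 -4.3] T [ 0.949 -0.424  0.033] w 15.3 g 61.1 j6 1.7
```

```bash
python3 -m pendant '[[0,0,0,0,0,6.2,0],[0,0,0,0,0,6.2,0],[0,0,0,0,0,6.2,0],[0,0,0,0,0,0,0]]'; python3 st.py; cat > ang.py <<'E'
from fit import *
bs=dict(A=(547.6,-243.6),B=(534.7,-181.5),C=(486,-256.5),D=(473,-194.6))
d=arm.get_image("top"); im=np.mean([arm.get_image("top")["image"].astype(np.float32).mean(2) for _ in range(2)],0)
for k,b in bs.items():
    g=np.mgrid[-20:20.1:.5,-20:20.1:.5]; X=g[0]+b[0];Y=g[1]+b[1]
    uv=proj(d,np.stack([X.ravel(),Y.ravel(),np.full(X.size,62)],1)).astype(np.float32)
    P=cv2.remap(im,uv[:,0].reshape(X.shape),uv[:,1].reshape(X.shape),cv2.INTER_CUBIC)
    P=cv2.GaussianBlur(P,(0,0),1.5); gx,gy=np.gradient(P)
    m=np.exp(-(np.hypot(*g)/14)**6); G=gx+1j*gy
    S=(m*np.abs(G)**-2*G**4).sum(); a=np.degrees(np.angle(S))/4
    print(k,round(a,1),"coh",round(abs(S)/(m*abs(G)**2).sum(),2),"reading",[round(np.radians(11.9-t),2) for t in (a,a-90)])
cv2.imwrite("pics/f.png",cv2.resize(d["image"][170:250,290:370,::-1],None,fx=5,fy=5))
E
python3 ang.py
```

```text
clock: 15.85
position: [485.4, -256.6, 121.3]
ee_rot: [0.982, -0.191, -0.0, -0.001]
contact_force: [1.4, 4.9, -3.2]
gripper_width: 15.2
grasp_force: 61.3
t 15.85 pos [ 485.4 -256.6  121.3] yaw -22.0 tilt [0.01 0.09] F [ 1.4  4.9 -3.2] T [ 1.583 -0.428  0.129] w 15.2 g 61.3 j6 1.38
A 0.1 coh 0.93 reading [np.float64(0.21), np.float64(1.78)]
B -11.0 coh 0.9 reading [np.float64(0.4), np.float64(1.97)]
C -43.1 coh 0.43 reading [np.float64(0.96), np.float64(2.53)]
D -15.0 coh 0.78 reading [np.float64(0.47), np.float64(2.04)]
```

View pics/f.png

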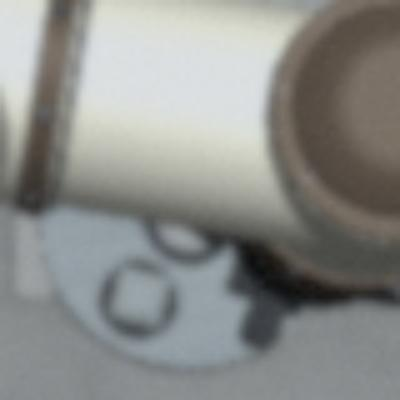

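Only D is visible here. It reads about 0.47, as predicted. Moving to A for the second pass, from where B, C and D can be checked.

```bash
python3 -m pendant '[[0,0,0,0,0,-6,0],[0,0,-0.01,0,0,0,0],[0,0,-0.02,0,0,0,0],[0.028,-0.0152,0,0,0,0,0],[0.028,-0.0152,0,0,0,0,0],[0,0,0,0,0,0,0],[0,0,0,0,0,0,0]]'; python3 ang.py; python3 st.py 547.6 -243.4 131 -16
```

```text
clock: 16.7
position: [547.5, -244.0, 152.1]
ee_rot: [0.99, -0.14, -0.0, 0.0]
contact_force: [-1.0, 0.0, -1.2]
gripper_width: 15.3
grasp_force: 61.1
A -27.3 coh 0.55 reading [np.float64(0.68), np.float64(2.25)]
B -16.1 coh 0.78 reading [np.float64(0.49), np.float64(2.06)]
C -15.2 coh 0.78 reading [np.float64(0.47), np.float64(2.04)]
D -15.2 coh 0.78 reading [np.float64(0.47), np.float64(2.04)]
t 16.85 pos [ 546.5 -244.2  152. ] yaw -16.09 tilt [-0.05 -0.  ] F [-0.2  0.8 -2.5] T [-0.078  0.001 -0.011] w 15.2 g 61.1 j6 1.44
shift [ 0.8 -1.1 21. ] wz -0.1
```

B, C and D read 0.47 to 0.49. Inserting on A.

```bash
python3 -m pendant '[[0.0008,-0.001,0.014,0,0,0,0],[0,0,0.004,0,0,0,0],[0,0,0.003,0,0,0,0],[0,0,0,0,0,0,0]]'; python3 st.py; python3 -m pendant '[[0,0,0.003,0,0,0,0],[0,0,0.003,0,0,0,0],[0,0,0,0,0,0,0]]'; python3 st.py 547.6 -243.4 121 -16
```

```text
clock: 17.25
position: [548.1, -243.1, 129.9]
ee_rot: [0.99, -0.14, -0.001, -0.0]
contact_force: [-0.3, 0.1, -3.0]
gripper_width: 15.0
grasp_force: 61.3
t 17.25 pos [ 548.1 -243.1  129.9] yaw -16.05 tilt [-0.1   0.01] F [-0.3  0.1 -3. ] T [-0.02  -0.017  0.027] w 15.0 g 61.3 j6 1.44
clock: 17.55
position: [548.4, -243.1, 124.4]
ee_rot: [0.99, -0.14, -0.0, -0.0]
contact_force: [-0.3, -0.2, -3.5]
gripper_width: 15.1
grasp_force: 61.3
t 17.55 pos [ 548.4 -243.1  124.4] yaw -16.05 tilt [-0.04  0.01] F [-0.3 -0.2 -3.5] T [ 0.022  0.03  -0.02 ] w 15.1 g 61.3 j6 1.44
shift [-0.6  0.5  3.4] wz -0.1
```

```bash
python3 -m pendant '[[0,0,0.003,0,0,0,0],[0,0,0,0,0,7,0],[0,0,0,0,0,7,0],[0,0,0,0,0,6,0],[0,0,0,0,0,0,0],[0,0,0,0,0,0,0]]'; python3 st.py; python3 -m pendant '[[0,0,0,0,0,2,0],[0,0,0,0,0,1,0],[0,0,0,0,0,0,0]]'; python3 st.py
```

```text
clock: 18.15
position: [548.2, -242.7, 121.4]
ee_rot: [0.951, -0.308, -0.001, -0.0]
contact_force: [-0.5, 2.4, -2.8]
gripper_width: 14.9
grasp_force: 61.1
t 18.15 pos [ 548.2 -242.7  121.4] yaw -35.92 tilt [-0.06  0.04] F [-0.5  2.4 -2.8] T [0.683 0.233 0.091] w 14.9 g 61.1 j6 1.09
clock: 18.45
position: [548.2, -242.7, 121.4]
ee_rot: [0.943, -0.334, -0.001, -0.0]
contact_force: [-0.3, 3.2, -4.0]
gripper_width: 14.9
grasp_force: 61.0
t 18.45 pos [ 548.2 -242.7  121.4] yaw -38.99 tilt [-0.06  0.05] F [-0.3  3.2 -4. ] T [1.07  0.21  0.051] w 14.9 g 61.0 j6 1.04
```

```bash
python3 -m pendant '[[0,0,0,0,0,1.5,0],[0,0,0,0,0,1.5,0],[0,0,0,0,0,0,0]]' >/dev/null; python3 st.py
```

```text
t 18.75 pos [ 548.2 -242.7  121.4] yaw -42.06 tilt [-0.06  0.04] F [-0.7  5.1 -4.8] T [1.544 0.216 0.271] w 15.0 g 61.0 j6 0.98
```

```bash
python3 -m pendant '[[0,0,0,0,0,1.5,0],[0,0,0,0,0,1.5,0],[0,0,0,0,0,0,0]]' >/dev/null; python3 st.py
```

```text
t 19.05 pos [ 548.3 -242.7  121.5] yaw -45.07 tilt [-0.05  0.04] F [-1.1  4.8 -5.6] T [1.798 0.225 0.415] w 14.9 g 61.1 j6 0.93
```

A has come up against its stop (0.4 N m), at a reading of about 0.78, so A is bolt_4. Easing off and moving to D.

```bash
python3 -m pendant '[[0,0,0,0,0,-6,0],[0,0,0,0,0,-6,0],[0,0,-0.01,0,0,0,0],[0,0,-0.02,0,0,0,0],[0,0,0,0,0,-8.5,0],[0,0,0,0,0,-8.5,0],[-0.0431,-0.0132,0,0,0,0,0],[-0.0431,-0.0132,0,0,0,0,0],[0,0,0,0,0,0,0],[0,0,0.014,0,0,0,0],[0,0,0.004,0,0,0,0],[0,0,0,0,0,0,0]]' >/dev/null; python3 st.py 472.8 -194 131 -16
```

```text
t 20.25 pos [ 473.6 -194.5  134.3] yaw -16.13 tilt [ 0.05 -0.04] F [-0.1  0.2 -1.6] T [ 0.013  0.022 -0.057] w 14.8 g 61.2 j6 1.36
shift [-0.9 -0.2  3.3] wz -0.1
```

```bash
python3 -m pendant '[[-0.0004,-0.0002,0.003,0,0,0,0],[0,0,0.003,0,0,0,0],[0,0,0,0,0,0,0]]' >/dev/null; python3 st.py; python3 -m pendant '[[0,0,0.003,0,0,0,0],[0,0,0.0025,0,0,0,0],[0,0,0,0,0,0,0]]'>/dev/null; python3 st.py 472.8 -194 121 -16
```

```text
t 20.55 pos [ 472.7 -193.7  127.5] yaw -16.07 tilt [-0.03  0.  ] F [-0.4 -0.4 -2.9] T [0.007 0.054 0.033] w 15.0 g 61.2 j6 1.36
t 20.85 pos [ 472.4 -193.6  121.8] yaw -16.05 tilt [-0.06  0.01] F [-0.1 -0.2 -3.6] T [ 0.016 -0.017 -0.031] w 15.0 g 61.2 j6 1.36
shift [0.5 0.3 0.8] wz -0.1
```

```bash
python3 -m pendant '[[0,0,0.0005,0,0,7,0],[0,0,0,0,0,7,0],[0,0,0,0,0,6,0],[0,0,0,0,0,0,0],[0,0,0,0,0,0,0]]'>/dev/null; python3 st.py; python3 -m pendant '[[0,0,0,0,0,2,0],[0,0,0,0,0,1,0],[0,0,0,0,0,0,0]]'>/dev/null; python3 st.py
```

```text
t 21.35 pos [ 472.7 -193.4  121.8] yaw -35.92 tilt [-0.    0.02] F [ 0.6  1.7 -2.1] T [0.707 0.001 0.029] w 15.3 g 61.3 j6 1.01
t 21.65 pos [ 472.8 -193.4  121.8] yaw -38.98 tilt [0.   0.02] F [-0.6  2.8 -2. ] T [ 1.059 -0.054  0.059] w 14.8 g 61.4 j6 0.96
```

```bash
python3 -m pendant '[[0,0,0,0,0,2,0],[0,0,0,0,0,2,0],[0,0,0,0,0,0,0]]' >/dev/null; python3 st.py
```

```text
t 21.95 pos [ 472.8 -193.3  121.8] yaw -42.98 tilt [0.01 0.02] F [ 0.1  4.2 -1.2] T [ 1.343 -0.055  0.075] w 15.0 g 61.4 j6 0.89
```

```bash
python3 -m pendant '[[0,0,0,0,0,1.5,0],[0,0,0,0,0,1.5,0],[0,0,0,0,0,0,0]]' >/dev/null; python3 st.py
```

```text
t 22.25 pos [ 472.8 -193.3  121.8] yaw -46.08 tilt [0.01 0.02] F [ 0.4  4.6 -2.4] T [ 1.734 -0.101  0.171] w 15.1 g 61.5 j6 0.84
```

```bash
python3 -m pendant '[[0,0,0,0,0,2,0],[0,0,0,0,0,0,0]]' >/dev/null; python3 st.py
```

```text
t 22.45 pos [ 472.8 -193.3  121.8] yaw -48.06 tilt [0.01 0.02] F [ 0.7  4.4 -2.3] T [ 1.789 -0.068  0.24 ] w 14.5 g 61.5 j6 0.8
```

D stopped (0.24 N m, rising). Easing off and moving to B.

```bash
python3 -m pendant '[[0,0,0,0,0,-5,0],[0,0,0,0,0,-5,0],[0,0,-0.01,0,0,0,0],[0,0,-0.02,0,0,-5,0],[0,0,0,0,0,-8.5,0],[0,0,0,0,0,-8.5,0],[0.0283,-0.0147,0,0,0,0,0],[0.0283,-0.0147,0,0,0,0,0],[0,0,0,0,0,0,0],[0,0,0.014,0,0,0,0],[0,0,0.003,0,0,0,0],[0,0,0,0,0,0,0]]' >/dev/null; python3 st.py 535.1 -180.9 131 -16
```

```text
t 23.65 pos [ 534.3 -181.4  134.6] yaw -16.12 tilt [-0.11 -0.02] F [ 0.  -0.1 -1.4] T [-0.042  0.004 -0.015] w 15.5 g 61.2 j6 1.33
shift [ 0.6 -0.7  3.6] wz -0.1
```

```bash
python3 -m pendant '[[0,-0.0003,0.003,0,0,0,0],[0,0,0.003,0,0,0,0],[0,0,0,0,0,0,0]]' >/dev/null; python3 st.py; python3 -m pendant '[[0,0,0.003,0,0,0,0],[0,0,0.003,0,0,0,0],[0,0,0,0,0,0,0]]'>/dev/null; python3 st.py 535.1 -180.9 121 -16
```

```text
t 23.95 pos [ 535.  -180.8  128.7] yaw -16.06 tilt [-0.02  0.  ] F [-0.2  0.5 -2.1] T [0.038 0.034 0.01 ] w 15.3 g 61.2 j6 1.33
t 24.25 pos [ 535.  -180.7  122.2] yaw -16.05 tilt [-0.07  0.01] F [ 0.4 -0.8 -2.2] T [-0.072  0.037  0.001] w 15.2 g 61.2 j6 1.33
shift [0.2 0.2 1.2] wz -0.1
```

```bash
python3 -m pendant '[[0,0,0.001,0,0,7,0],[0,0,0,0,0,7,0],[0,0,0,0,0,6,0],[0,0,0,0,0,0,0],[0,0,0,0,0,0,0]]'>/dev/null; python3 st.py; python3 -m pendant '[[0,0,0,0,0,2,0],[0,0,0,0,0,1.5,0],[0,0,0,0,0,0,0]]'>/dev/null; python3 st.py
```

```text
t 24.75 pos [ 535.1 -180.4  121.8] yaw -35.91 tilt [-0.03  0.02] F [-0.4  3.5 -0.6] T [0.786 0.304 0.062] w 14.8 g 61.4 j6 0.98
t 25.05 pos [ 535.2 -180.4  121.8] yaw -39.5 tilt [-0.02  0.03] F [-1.   3.6 -0.7] T [1.21  0.318 0.094] w 15.1 g 61.5 j6 0.92
```

```bash
python3 -m pendant '[[0,0,0,0,0,2,0],[0,0,0,0,0,2,0],[0,0,0,0,0,0,0]]' >/dev/null; python3 st.py
```

```text
t 25.35 pos [ 535.3 -180.4  121.8] yaw -43.49 tilt [-0.01  0.03] F [-1.   3.5 -0.2] T [1.472 0.349 0.043] w 15.0 g 61.5 j6 0.85
```

```bash
python3 -m pendant '[[0,0,0,0,0,2,0],[0,0,0,0,0,2,0],[0,0,0,0,0,0,0]]' >/dev/null; python3 st.py
```

```text
t 25.65 pos [ 535.3 -180.3  121.8] yaw -47.48 tilt [-0.    0.03] F [-0.7  4.6 -0.4] T [1.724 0.294 0.106] w 15.0 g 61.6 j6 0.78
```

```bash
python3 -m pendant '[[0,0,0,0,0,2,0],[0,0,0,0,0,1.5,0],[0,0,0,0,0,0,0]]' >/dev/null; python3 st.py
```

```text
t 25.95 pos [ 535.4 -180.3  121.8] yaw -50.98 tilt [0.01 0.04] F [-1.9  5.5 -0.9] T [1.793 0.249 0.143] w 14.8 g 61.6 j6 0.72
```

```bash
python3 -m pendant '[[0,0,0,0,0,2,0],[0,0,0,0,0,0,0]]' >/dev/null; python3 st.py
```

```text
t 26.15 pos [ 535.4 -180.2  121.8] yaw -52.98 tilt [0.01 0.04] F [-1.6  5.6 -0.2] T [1.81  0.303 0.101] w 14.7 g 61.6 j6 0.69
```

```bash
python3 -m pendant '[[0,0,0,0,0,2,0],[0,0,0,0,0,1,0],[0,0,0,0,0,0,0]]' >/dev/null; python3 st.py
```

```text
t 26.45 pos [ 535.4 -180.1  121.8] yaw -55.95 tilt [0.02 0.04] F [-1.6  5.6 -0.3] T [1.969 0.244 0.17 ] w 15.1 g 61.6 j6 0.63
```

```bash
python3 -m pendant '[[0,0,0,0,0,2,0],[0,0,0,0,0,0,0]]' >/dev/null; python3 st.py
```

```text
t 26.65 pos [ 535.4 -180.1  121.8] yaw -57.94 tilt [0.01 0.04] F [-1.6  6.1 -1.2] T [2.069 0.218 0.258] w 14.6 g 61.7 j6 0.6
```

B stopped (0.26 N m). Easing off and moving to C.

```bash
python3 -m pendant '[[0,0,0,0,0,-5,0],[0,0,0,0,0,-5,0],[0,0,-0.01,0,0,0,0],[0,0,-0.02,0,0,-8,0],[0,0,0,0,0,-8,0],[0,0,0,0,0,-8,0],[0,0,0,0,0,-8,0],[-0.0133,0.0431,0,0,0,0,0],[-0.0133,0.0431,0,0,0,0,0],[0,0,0,0,0,0,0],[0,0,0.014,0,0,0,0],[0,0,0.003,0,0,0,0]]' >/dev/null; python3 -m pendant '[[0,0,0,0,0,0,0]]' >/dev/null; python3 st.py 485.7 -256.4 131 -16
```

```text
t 27.95 pos [ 485.9 -256.4  134.7] yaw -16.06 tilt [-0.05 -0.02] F [ 0.1 -0.5 -2. ] T [ 0.019  0.03  -0.015] w 14.8 g 61.1 j6 1.48
shift [-0.2  0.   3.7] wz -0.1
```

```bash
python3 -m pendant '[[0,0,0.003,0,0,0,0],[0,0,0.003,0,0,0,0],[0,0,0,0,0,0,0]]' >/dev/null; python3 st.py; python3 -m pendant '[[0,0,0.003,0,0,0,0],[0,0,0.003,0,0,0,0],[0,0,0,0,0,0,0]]'>/dev/null; python3 st.py 485.7 -256.4 121 -16
```

```text
t 28.25 pos [ 485.9 -256.   128.6] yaw -16.02 tilt [-0.04  0.01] F [ 0.1  0.4 -2.7] T [-0.005  0.059 -0.049] w 14.8 g 61.1 j6 1.48
t 28.55 pos [ 485.6 -256.1  122.3] yaw -16.05 tilt [-0.06  0.02] F [-0.9  0.8 -2.3] T [ 0.019 -0.004  0.024] w 15.0 g 61.1 j6 1.48
shift [0.2 0.3 1.3] wz -0.0
```

```bash
python3 -m pendant '[[0,0,0.001,0,0,7,0],[0,0,0,0,0,7,0],[0,0,0,0,0,6,0],[0,0,0,0,0,0,0],[0,0,0,0,0,0,0]]'>/dev/null; python3 st.py
```

```text
t 29.05 pos [ 485.8 -255.8  121.8] yaw -35.92 tilt [-0.02  0.04] F [-0.6  2.8 -0.9] T [1.024 0.08  0.041] w 15.2 g 61.4 j6 1.13
```

```bash
python3 -m pendant '[[0,0,0,0,0,2.5,0],[0,0,0,0,0,2,0],[0,0,0,0,0,0,0]]' >/dev/null; python3 st.py
```

```text
t 29.35 pos [ 485.9 -255.8  121.8] yaw -40.45 tilt [-0.02  0.04] F [ 0.3  5.1 -1.1] T [1.392 0.077 0.05 ] w 15.2 g 61.5 j6 1.05
```

```bash
python3 -m pendant '[[0,0,0,0,0,2,0],[0,0,0,0,0,2,0],[0,0,0,0,0,0,0]]' >/dev/null; python3 st.py
```

```text
t 29.65 pos [ 485.9 -255.7  121.8] yaw -44.45 tilt [-0.01  0.04] F [-0.3  5.  -1.1] T [1.687 0.067 0.124] w 14.9 g 61.6 j6 0.99
```

```bash
python3 -m pendant '[[0,0,0,0,0,2,0],[0,0,0,0,0,1.5,0],[0,0,0,0,0,0,0]]' >/dev/null; python3 st.py
```

```text
t 29.95 pos [ 486.  -255.7  121.8] yaw -47.95 tilt [-0.    0.04] F [-0.3  5.5 -0.9] T [1.828 0.026 0.064] w 14.8 g 61.6 j6 0.92
```

```bash
python3 -m pendant '[[0,0,0,0,0,1.5,0],[0,0,0,0,0,1.5,0],[0,0,0,0,0,0,0]]' >/dev/null; python3 st.py
```

```text
t 30.25 pos [ 486.  -255.6  121.8] yaw -50.94 tilt [0.   0.05] F [ 0.3  5.3 -1.5] T [ 1.897 -0.028  0.123] w 15.0 g 61.6 j6 0.87
```

```bash
python3 -m pendant '[[0,0,0,0,0,1.5,0],[0,0,0,0,0,1.5,0],[0,0,0,0,0,0,0]]' >/dev/null; python3 st.py
```

```text
t 30.55 pos [ 486.  -255.5  121.7] yaw -53.9 tilt [-0.    0.05] F [ 0.5  5.8 -0.6] T [ 2.066 -0.046  0.305] w 14.9 g 61.7 j6 0.82
```

C stopped (0.3 N m). Easing off, lifting and heading back to the post.

```bash
python3 -m pendant '[[0,0,0,0,0,-5,0],[0,0,0,0,0,-5,0],[0,0,-0.01,0,0,0,0],[0,0,-0.02,0,0,0,0],[-0.0346,-0.029,0,0,0,0,0],[-0.0346,-0.029,0,0,0,0,0],[-0.0346,-0.029,0,0,0,0,0],[-0.0346,-0.029,0,0,0,0,0],[-0.0346,-0.029,0,0,0,0,0],[-0.0346,-0.029,0,0,0,0,0],[-0.0346,-0.029,0,0,0,0,0],[-0.0346,-0.029,0,0,0,0,0]]' >/dev/null; python3 -m pendant '[[0,0,0,0,0,-8.1,0],[0,0,0,0,0,-8.1,0],[0,0,0,0,0,-8.1,0],[0,0,0,0,0,-8.1,0],[0,0,0,0,0,-8.1,0],[0,0,0,0,0,-8.1,0],[0,0,0,0,0,-8.1,0],[0,0,0,0,0,-8.1,0],[0,0,0,0,0,-8.1,0],[0,0,0,0,0,-8.1,0],[0,0,0,0,0,0,0]]' >/dev/null; python3 st.py 448.1 102.9 110 37; python3 ang.py
```

```text
t 32.85 pos [448.9 102.8 152.7] yaw 36.91 tilt [0.1  0.01] F [ 0.7 -0.2 -2.8] T [ 0.041 -0.026 -0.018] w 15.0 g 61.2 j6 1.63
shift [-0.7 -0.6 42.7] wz -0.1
A -32.3 coh 0.78 reading [np.float64(0.77), np.float64(2.34)]
B 41.5 coh 0.75 reading [np.float64(-0.52), np.float64(1.05)]
C -42.9 coh 0.79 reading [np.float64(0.96), np.float64(2.53)]
D -38.3 coh 0.8 reading [np.float64(0.88), np.float64(2.45)]
```

The picture confirms that all four bolts are at their stops (0.77, 0.88, 0.96, 1.05). Lowering the key onto the post.

```bash
python3 -m pendant '[[-0.0003,-0.0003,0.03,0,0,0,0],[0,0,0.01,0,0,0,0],[0,0,0.004,0,0,0,0],[0,0,0,0,0,0,0]]' >/dev/null; python3 st.py; python3 -m pendant '[[0,0,0.004,0,0,0,0],[0,0,0.003,0,0,0,0],[0,0,0,0,0,0,0]]'>/dev/null; python3 st.py 448.1 102.9 90 37
```

```text
t 33.4 pos [447.9 103.  107.7] yaw 36.94 tilt [-0.04 -0.05] F [ 0.4 -0.3 -1.8] T [-0.031 -0.011  0.018] w 15.0 g 61.1 j6 1.63
t 33.7 pos [447.8 103.  100.8] yaw 36.95 tilt [-0.01 -0.  ] F [-0.8 -0.5 -2.5] T [-0.015 -0.036 -0.013] w 14.8 g 61.1 j6 1.63
shift [ 0.2  0.3 10.8] wz -0.1
```

```bash
python3 -m pendant '[[0,0,0.004,0,0,0,0],[0,0,0.003,0,0,0,0],[0,0,0,0,0,0,0]]' >/dev/null; python3 st.py; python3 -m pendant '[[0,0,0.002,0,0,0,0],[0,0,0.001,0,0,0,0],[0,0,0,0,0,0,0]]'>/dev/null; python3 st.py
```

```text
t 34.0 pos [447.5 102.8  93.4] yaw 36.95 tilt [-0.05 -0.03] F [-0.3 -0.2 -2.3] T [-0.037  0.018  0.015] w 14.8 g 61.1 j6 1.63
t 34.3 pos [447.8 103.   90.7] yaw 36.96 tilt [-0.02 -0.01] F [-0.6  0.1 -1.8] T [-0.052  0.027 -0.034] w 14.9 g 61.1 j6 1.63
```

```bash
python3 -m pendant '[[0,0,0.001,0,0,0,0],[0,0,0,0,0,0,0]]' >/dev/null; python3 st.py; python3 -m pendant '[[0,0,0.001,0,0,0,0],[0,0,0,0,0,0,0]]'>/dev/null; python3 st.py
```

```text
t 34.5 pos [447.8 103.   89.7] yaw 36.96 tilt [-0.01 -0.  ] F [-0.9  0.  -2.4] T [-0.042 -0.028 -0.042] w 15.0 g 61.1 j6 1.63
t 34.7 pos [447.8 103.   88.7] yaw 36.96 tilt [-0.01 -0.  ] F [ 0.1 -0.5 -2.3] T [-0.006 -0.003 -0.002] w 15.2 g 61.1 j6 1.63
```

```bash
python3 -m pendant '[[0,0,0.001,0,0,0,0],[0,0,0,0,0,0,0]]' >/dev/null; python3 st.py; python3 -m pendant '[[0,0,0.0008,0,0,0,0],[0,0,0,0,0,0,0]]'>/dev/null; python3 st.py
```

```text
t 34.9 pos [447.8 103.   87.7] yaw 36.96 tilt [-0.01 -0.01] F [ 0.2 -0.3 -2.9] T [0.056 0.025 0.072] w 15.2 g 61.1 j6 1.63
t 35.1 pos [447.9 103.1  87.4] yaw 36.98 tilt [ 0.01 -0.  ] F [-2.4 -1.   3.4] T [-0.004  0.499 -0.005] w 15.3 g 62.0 j6 1.63
```

Seated (force 3.4 N up). Releasing and retreating.

```bash
python3 -m pendant '[[0,0,0,0,0,0,0.02],[0,0,0,0,0,0,0.03],[0,0,0,0,0,0,0.05],[0,0,0,0,0,0,0.08],[0,0,0,0,0,0,0.08],[0,0,0,0,0,0,0.08],[0,0,-0.01,0,0,0,0.08],[0,0,-0.03,0,0,0,0.08],[0,0,-0.04,0,0,0,0.08],[0,0,-0.05,0,0,0,0.08],[0,0,0,0,0,0,0.08]]' >/dev/null; python3 -m pendant '[[-0.04,0,-0.02,0,0,0,0.08],[-0.04,0,0,0,0,0,0.08],[0,0,0,0,0,0,0.08],[0,0,0,0,0,0,0.08]]'>/dev/null; python3 st.py; python3 - <<'E'
from fit import *
d2=arm.get_image("scene");i=d2["image"][:,:,::-1]
im=cv2.resize(i[150:250,150:350],None,fx=4,fy=4)
for P in (box(449.7,103.5,37,36,36,20,40),box(449.7,103.5,37,90,16,69,91)):
    cv2.polylines(im,[cv2.convexHull(((proj(d2,P)-[150,150]+.5)*4).astype(np.float32)).astype(int)],True,(0,0,255),1)
cv2.imwrite("pics/g.png",im)
E
```

```text
t 36.6 pos [383.6  54.6 237.7] yaw 36.95 tilt [0.11 0.06] F [-0.  -0.6  0.8] T [-0.008  0.023  0.043] w 80.0 g 0.0 j6 1.65
```

View pics/g.png

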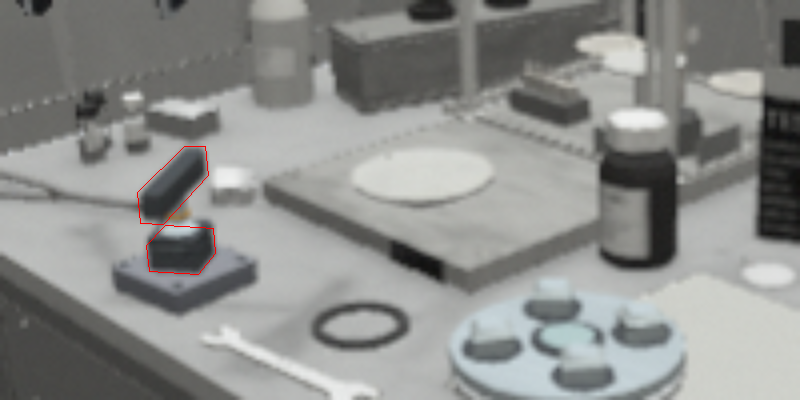

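The key stands upright over its post, with its socket at (180,250) matching the expected outline. The gasket and spanner have not moved, and the gripper is clear.

```bash
python3 -c "
from bench import arm
print(arm.job_done())"
```

```text
the job is handed in; nothing more can be done
None
```

I handed the job in at about 37 s: all four bolts were turned crosswise in two passes and felt to stop (camera readings about 0.77 to 1.05 rad), and the key is upright on its post, released; no verdict came back.

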